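# Zero a coffee grinder and set it four clicks coarser

### The job

Set the grind on the coffee grinder: turn its dial anticlockwise until it rests on its fine stop, without straining it past the stop, then turn it clockwise exactly four clicks and let it go so that it sits in the fourth click. Then gently slide the lock catch fully home, towards the dial's end of the housing, with the dial still on the fourth click. Leave the jars and the cup standing where they are.

Things in the scene. Friction and masses are not known exactly. Their poses are not given: they have to be found in the camera images.
- grinder: Fixed low grey coffee grinder, housing 150 (own x) by 240 (y) mm, flat deck 75 mm above the worktop. Origin: centre of the underside; x to its back, y to the hopper end, z up; the front (black drawer) faces -x. Clear hopper with black lid, 80 mm across, top 120 mm above the worktop, at own (22, 68) mm. Dial axis at own (5, -55) mm; the lock catch slides on the deck at own x = -55 mm.
- dial_axis (a point): Point on the dial's vertical turning axis, fixed to the housing, 105 mm above the worktop, near half height of the grip bar. A grasp from above across the bar with the TCP here or up to 8 mm higher is good. The fine stop, fully anticlockwise seen from above, is the zero; the coarse stop lies about 140 degrees clockwise of it.
- dial_nose (a point): The narrow nose on one end of the dial's grip bar, 28 mm from the axis, 106 mm above the worktop: the direction from dial_axis to here is the direction of the bar. The dial bears no marks. At the fine stop it stays by itself. It starts in one of the first three clicks.
- dial: Black dial; origin on its axis at deck height. Bar 40 long (20 each way, nose to 30), 14 wide, 91 to 121 mm above the worktop; skirt below it 58 across. Clicks 15 to 26 degrees apart, uneven: feel them. Torque peaks at 0.15-0.35 N m, falls and reverses before it snaps in. The stop is a spring, 0.4 N m at touch, about 1.1 N m at 0.1 rad past it, which strains the burrs.
- lock (a joint): Lock catch, m: 0 open (towards the hopper, grinder +y), 0.030 fully home (towards the dial's end, grinder -y). It slides with about 1.5 N of friction, starts within 6 mm of open, stays where it is left and ends against a hard stop.
- lock_top (a point): Middle of the top of the catch's black thumb block, 91 mm above the worktop. The block is 22 (grinder x) by 14 (grinder y) by 14 mm, its underside 2 mm over the deck; closed fingertips can push it on its hopper-side face. There are 26 mm between the block and the hopper.
- spice_jar: Loose spice jar with a red cap, 45 mm across, 109 mm high, beside the dial's end of the grinder: a bystander. Origin: centre of the underside.
- squat_jar: Loose squat jar with a green lid, 71 mm across, 55 mm high: a bystander. Origin: centre of the underside.
- cup: Loose small patterned stoneware cup, 70 by 99 by 60 mm, beside the hopper's end of the grinder: a bystander. Origin: centre of the underside.

How it is judged:
On the way, in this order (a step that is already met when the one before it is completed fails the run):
1. the dial rests on its fine stop (x of dial_nose in the frame of grinder between -0.0094 and -0.0038 m and y of dial_nose in the frame of grinder between -0.0311 and -0.0282 m), for 0.2 s.
2. the dial sits in the fourth click from the stop, let go (x of dial_nose in the frame of grinder between 0.0252 and 0.0308 m and y of dial_nose in the frame of grinder between -0.0436 and -0.0356 m and contact force between the fingers and dial below 0.3 N and angular speed of dial below 0.1 rad/s), for 0.3 s.
3. the lock catch is fully home (value of joint lock above 0.028 m), for 0.2 s.
At the end, for the whole second after the job is handed in: The dial is in the fourth click from its fine stop (within that click), the lock catch is home to within 2 mm, both let go, and the bystanders stand where they were (x of dial_nose in the frame of grinder between 0.0252 and 0.0308 m and y of dial_nose in the frame of grinder between -0.0436 and -0.0356 m and value of joint lock above 0.028 m and contact force between the fingers and dial below 0.3 N and contact force between the fingers and lock below 0.3 N); the robot touches nothing.
It fails at once if the dial was forced more than 0.1 rad past its fine stop (x of dial_nose in the frame of grinder between -0.0177 and -0.0091 m and y of dial_nose in the frame of grinder between -0.0385 and -0.0307 m).
It fails at once if the lock catch was pushed with more than 20 N (contact force between the fingers and lock above 20 N).
It fails at once if the spice jar was moved by more than 25 mm or tipped (distance of spice_jar from where it was at the start of the episode above 0.025 m or angle between spice_jar's own z axis and vertical above 0.3 rad).
It fails at once if the squat jar was moved by more than 25 mm or tipped (distance of squat_jar from where it was at the start of the episode above 0.025 m or angle between squat_jar's own z axis and vertical above 0.3 rad).
It fails at once if the cup was moved by more than 25 mm or tipped (distance of cup from where it was at the start of the episode above 0.025 m or angle between cup's own z axis and vertical above 0.3 rad).
It also fails if it takes over 72 s, if anything falls off the work surface, if the arm or the gripper's body presses on something with over 40 N, if the wrist force passes 120 N, or if a joint passes its speed limit or range.

### The arm

A 7-joint arm with a two-finger parallel gripper is mounted at the origin on a cart in front of the work surface, level with it; the furniture and walls round the work are solid. World frame = base frame: x ahead of the robot, y to its left, z up, the work surface at z = 0. Lengths are in m, angles in rad, forces in N, time in s.
With the tool pointing down it reaches from about 0.4 to 0.925 m from the base axis. Payload 5.6 kg.
Tool frame: the origin (TCP) lies between the finger pads, 19 mm behind the fingertips; this is the grasp point; z points along the fingers, y is the line along which they close (so a half turn about z gives the same grasp; the last joint's range is limited). The gripper opens to 85 mm and grips with 20 to 120 N. Pads are 22 mm wide; open, the fingers measure 114 mm over their backs; the gripper's body (76 mm by 85 mm) begins 54 mm behind the grasp point. The pads swing forward as they close: fully open they stand 13 mm farther back than shut.
Start: joints at [-1.196, 0.468, -0.012, 1.603, 0.006, 1.071, -0.056], TCP at [0.264, 0.594, 0.25] pointing down, gripper open.
Joint ranges: [-2.53, 2.53], [-0.31, 2.02], [-1.57, 1.55], [0.28, 2.44], [-1.29, 4.43], [0.15, 1.84], [-2.92, 2.92]. Speed limits (rad/s): [2.57, 2.57, 3.14, 3.14, 3.14, 3.14, 3.14].

### API

Orientations are given as [roll, pitch, yaw] about the fixed x, y, z axes, in that order (R = Rz(yaw) Ry(pitch) Rx(roll)).
In Python, from bench import * gives the robot as it stands. The module is installed in compiled form; this text tells all that it offers.
- The arm moves only by the shell command python3 -m handwheel 'ROWS' [FORCE]. ROWS is JSON, a list of rows, each an object with "delta_pos": the shift along the tool's x, y, z in units of 30 mm (1.0 is 30 mm), a list of three; "twist": the turn about the tool's z in units of 6 degrees (1.0 is 6 degrees); "gripper": the opening, from -1 (shut) to 1 (fully open). A call has 1 to 20 rows; each row shifts and turns the commanded pose from where the row before left it, along the tool's axes as they then stand; what a row does not reach is not made up. A row lasts 1/8 s, in which the tool goes at most 62.5 mm and 10.7 degrees, less where a joint would pass 70% of its speed; a pose out of reach is approached as far as the arm can. A call is refused whole if a number of a shift passes 1 or a number of a turn 1, either way. A call with a gripper value outside its range is refused whole. The fingers move at their own pace and stop on an object; FORCE is the grip in N (left out, the last holds). Time passes only in rows, so rows that do not move let the fingers close. It gives the time, the measured TCP pose, the force, the opening and the grip force at its end, in the units of the state.
- get_state(): the state, without advancing time (a new reading comes with each control period).
- get_image(name): name is "scene" or "side" or "wrist"; returns the picture (480x640x3 uint8, red, green, blue); there is no depth.
- camera_params(name): a dict with "fovy" (degrees; the focal length in pixels is half the picture's height over the tangent of half this angle, whatever the lens; pixels are square), "cx", "cy" (the principal point, pixels), "D" ([k1, k2, p1, p2, k3] as OpenCV has them; the pictures are not rectified), "T" (4x4, takes a point from camera to world coordinates); the wrist camera has in their place "tool_from_camera" (4x4, takes a point from camera to tool coordinates, whose origin is the TCP and whose axes are the flange's). Camera axes: x right, y up, looking along -z (the intrinsics and any distortion apply to the point x, -y, -z); pixel columns grow to the right and rows downward; lengths in m; the calibration is good to about 2 mm. A picture is of the moment at which its call begins: read the wrist's pose just before it. camera_params takes no time and is no camera call.
- close_job(): hands the job in; it is judged then, once.
The state is a dict: "time": time; "joint_pos": joint angles; "joint_velocities": joint speeds; "joint_efforts": joint torques, N m; "tcp_pos": TCP position; "tool_rot": TCP orientation; "contact_force": force on the tool from outside, world axes, zero at the start; "ft_torque": the same for the moment, N m; "finger_gap": opening from 0.0 (shut) to 1.0 (fully open); "finger_force": force on a finger pad.
Only numpy, scipy, OpenCV 4.12 (cv2) and the standard library are available. Lean on these libraries where they do the work, as an engineer would, in place of code of your own. Each camera call takes 0.05 s, during which the arm holds its last target. There are 200 camera calls.

## Working session

There is one attempt and no reset: what is moved stays moved. The work goes in short steps, Python scripts to look and compute and a shell command to move; the robot and the scene stay as the last step left them, time stands still between calls to the robot, and variables do not carry over. Pictures are saved under pics/ and viewed, at most 10 in all, crops included, and the job is handed in when it is done.

```bash
mkdir -p pics; python3 - <<'E'
from bench import *
import cv2
s=get_state();print({k:s[k] for k in('time','tcp_pos','tool_rot','contact_force','ft_torque','finger_gap')})
for n in('scene','side','wrist'):
    cv2.imwrite(f'pics/{n}0.png',get_image(n)[:,:,::-1]);print(n,camera_params(n))
E
```

```text
{'time': 0.0, 'tcp_pos': array([0.26357787, 0.59358226, 0.24903262]), 'tool_rot': array([-3.13983579e+00,  1.15806787e-04,  2.72369877e+00]), 'contact_force': array([-0.33673424,  0.20104406,  0.01807051]), 'ft_torque': array([ 0.01967256, -0.01392804,  0.01482325]), 'finger_gap': 0.9983302441144674}
scene {'fovy': 52.70435575708239, 'cx': 323.22044250295903, 'cy': 234.8689263512669, 'D': array([0.02814906, 0.        , 0.        , 0.        , 0.        ]), 'T': array([[-0.77699909,  0.28403868, -0.56177792, -0.01405787],
       [-0.62946   , -0.36084117,  0.68816695,  0.64306163],
       [-0.00724657,  0.88832183,  0.45916425,  0.51744928],
       [ 0.        ,  0.        ,  0.        ,  1.        ]])}
side {'fovy': 43.25048445215174, 'cx': 306.1158913511685, 'cy': 241.57263452319128, 'D': array([-0.15889679,  0.        ,  0.        ,  0.        ,  0.        ]), 'T': array([[ 0.99955322,  0.0242739 , -0.01743943,  0.48886431],
       [-0.02967171,  0.87610486, -0.48120667, -0.72503393],
       [ 0.003598  ,  0.48150914,  0.87643369,  1.37659297],
       [ 0.        ,  0.        ,  0.        ,  1.        ]])}
wrist {'fovy': 69.29144191404174, 'cx': 315.1674205965282, 'cy': 239.76528771945374, 'D': array([-0.05749096,  0.        ,  0.        ,  0.        ,  0.        ]), 'tool_from_camera': array([[ 1.43777882e-03,  9.56544971e-01,  2.91581293e-01,
         7.47445918e-02],
       [ 9.99997924e-01, -1.79631278e-03,  9.61920834e-04,
         5.27677243e-04],
       [ 1.44389174e-03,  2.91579305e-01, -9.56545568e-01,
        -1.24926677e-01],
       [ 0.00000000e+00,  0.00000000e+00,  0.00000000e+00,
         1.00000000e+00]])}
```

View pics/scene0.png

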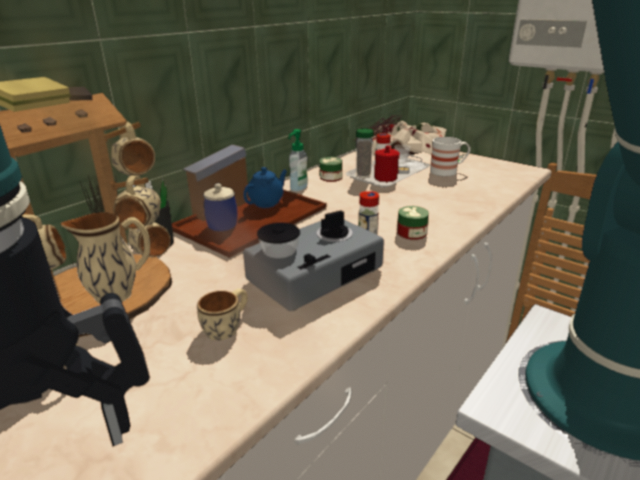

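View pics/side0.png

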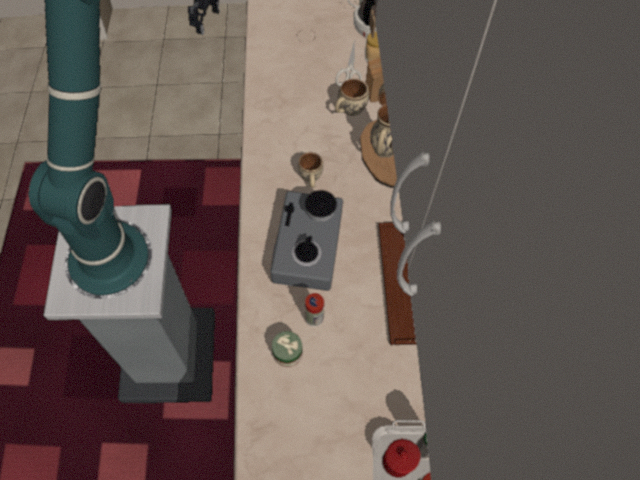

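The scene view shows the grinder at about (315,258), with its dial at (333,225). In the side view the deck corners are near (285,192), (343,197), (329,287) and (272,277), the hopper lid is at (320,205), the dial at (306,250) and the catch at (289,213). I'll enlarge the side view and compute a rough pose.

```bash
cat > h.py <<'E'
from bench import *
import cv2,numpy as np
def ray(n,uv,tcp=None):
    c=camera_params(n);f=240/np.tan(np.radians(c['fovy']/2))
    K=np.array([[f,0,c['cx']],[0,f,c['cy']],[0,0,1]])
    p=cv2.undistortPoints(np.float64(uv).reshape(-1,1,2),K,c['D']).reshape(-1,2)
    T=c['T'] if 'T' in c else tcp@c['tool_from_camera']
    d=np.c_[p[:,0],-p[:,1],-np.ones(len(p))]@T[:3,:3].T
    return T[:3,3],d
def onz(n,uv,z,tcp=None):
    o,d=ray(n,uv,tcp);return o+d*((z-o[2])/d[:,2])[:,None]
def tcpT(s):
    from scipy.spatial.transform import Rotation as R
    T=np.eye(4);T[:3,:3]=R.from_euler('xyz',s['tool_rot']).as_matrix();T[:3,3]=s['tcp_pos'];return T
E
python3 - <<'E'
from h import *
P=onz('side',[(285,192),(343,197),(329,287),(272,277)],.075)
print(P.round(4)); 
print('lid',onz('side',[(320,205)],.12),'dial',onz('side',[(307,249)],.12))
print('catch',onz('side',[(289,213)],.09),'jar',onz('side',[(315,303)],.109),'cup',onz('side',[(310,165)],.06))
im=cv2.imread('pics/side0.png')[150:350,240:373]
cv2.imwrite('pics/s1.png',cv2.resize(im,None,fx=3,fy=3,interpolation=cv2.INTER_CUBIC))
E
```

```text
[[ 0.4648  0.1365  0.075 ]
 [ 0.6131  0.1172  0.075 ]
 [ 0.5651 -0.1341  0.075 ]
 [ 0.4308 -0.1043  0.075 ]]
lid [[0.5509283  0.06621124 0.12      ]] dial [[ 0.51535576 -0.05508574  0.12      ]]
catch [[0.47426574 0.06370293 0.09      ]] jar [[ 0.52950275 -0.18841064  0.109     ]] cup [[0.53237724 0.23108629 0.06      ]]
```

View pics/s1.png

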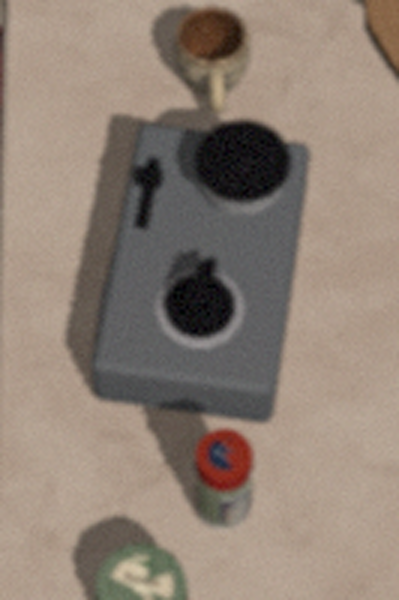

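The enlarged view shows the deck's top corners at full-image (287,191), (343,198), (332,278) and (273,272). The nose points up and slightly right from the dial. Next I'll move the wrist camera over the dial.

```bash
python3 -m handwheel '[{"delta_pos":[-0.8,-0.8,0],"twist":0,"gripper":1},{"delta_pos":[-0.8,-0.8,0],"twist":0,"gripper":1},{"delta_pos":[-0.8,-0.8,0],"twist":0,"gripper":1},{"delta_pos":[-0.8,-0.8,0],"twist":0,"gripper":1},{"delta_pos":[-0.8,-0.8,0],"twist":0,"gripper":1},{"delta_pos":[-0.8,-0.8,0],"twist":0,"gripper":1},{"delta_pos":[-0.8,-0.8,0],"twist":0,"gripper":1},{"delta_pos":[-0.8,-0.8,0],"twist":0,"gripper":1},{"delta_pos":[-0.8,-0.8,0],"twist":0,"gripper":1},{"delta_pos":[-0.8,-0.8,0],"twist":0,"gripper":1},{"delta_pos":[-0.8,-0.8,0],"twist":0,"gripper":1},{"delta_pos":[-0.8,-0.8,0],"twist":0,"gripper":1},{"delta_pos":[-0.8,-0.8,0],"twist":0,"gripper":1},{"delta_pos":[-0.8,-0.8,0],"twist":0,"gripper":1},{"delta_pos":[-0.8,-0.8,0],"twist":0,"gripper":1},{"delta_pos":[-0.8,-0.8,0],"twist":0,"gripper":1},{"delta_pos":[-0.8,-0.8,0],"twist":0,"gripper":1},{"delta_pos":[-0.8,-0.8,0],"twist":0,"gripper":1},{"delta_pos":[-0.8,-0.8,0],"twist":0,"gripper":1},{"delta_pos":[-0.8,-0.8,0],"twist":0,"gripper":1}]'
python3 -m handwheel '[{"delta_pos":[0,0,0],"twist":1,"gripper":0.2},{"delta_pos":[0,0,0],"twist":1,"gripper":0.2},{"delta_pos":[0,0,0],"twist":1,"gripper":0.2},{"delta_pos":[0,0,0],"twist":1,"gripper":0.2},{"delta_pos":[0,0,0],"twist":1,"gripper":0.2},{"delta_pos":[0,0,0],"twist":1,"gripper":0.2},{"delta_pos":[0,0,0],"twist":1,"gripper":0.2},{"delta_pos":[0,0,0],"twist":1,"gripper":0.2},{"delta_pos":[0,0,0],"twist":1,"gripper":0.2},{"delta_pos":[0,0,0],"twist":1,"gripper":0.2},{"delta_pos":[0,0,0],"twist":1,"gripper":0.2},{"delta_pos":[0,0,0],"twist":1,"gripper":0.2},{"delta_pos":[0,0,0],"twist":0.7,"gripper":0.2},{"delta_pos":[0,0,0],"twist":0,"gripper":0.2},{"delta_pos":[0,0,0],"twist":0,"gripper":0.2}]'
python3 - <<'E'
from h import *
s=get_state();print(s['time'],s['tcp_pos'],s['tool_rot'],s['contact_force'],s['ft_torque'],s['joint_pos'],s['finger_gap'])
im=get_image('wrist');cv2.imwrite('pics/w1.png',im[:,:,::-1]);np.save('w1T.npy',tcpT(s))
E
```

```text
time: 2.65
tcp_pos: [0.5078, -0.0404, 0.2499]
tool_rot: [-3.142, -0.0, 2.724]
contact_force: [0.4, 0.4, -0.3]
finger_gap: 1.002
finger_force: 0.0
time: 4.53
tcp_pos: [0.5076, -0.0393, 0.2499]
tool_rot: [-3.141, -0.0, 1.395]
contact_force: [-0.5, -0.5, -0.9]
finger_gap: 0.601
finger_force: 0.0
4.525 [ 0.50758113 -0.03933653  0.24990618] [-3.14140783e+00 -1.51826604e-05  1.39511463e+00] [-0.47663309 -0.50075173 -0.86809898] [ 0.00059553  0.0009574  -0.0280108 ] [-4.85081164e-01  2.43455467e-01  5.81833108e-01  1.97397319e+00
 -1.61412014e-01  9.69313639e-01 -6.85879129e-04] 0.6012709080256462
```

View pics/w1.png

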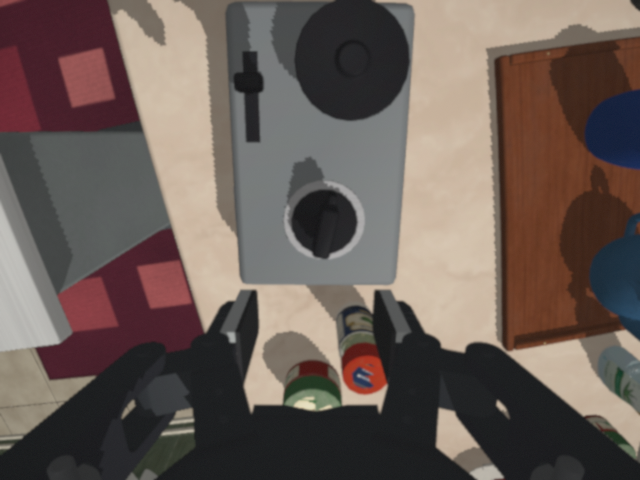

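The wrist view shows the deck corners at about (228,4), (413,6), (397,283) and (240,283). The dial is centred at (325,220) with the bar running roughly (330,197) to (322,257), and the catch block is at (249,82). I'll fit the grinder pose from the deck edges and enlarge the dial.

```bash
python3 - <<'E'
from h import *
T=np.load('w1T.npy');im=cv2.imread('pics/w1.png')
px=np.float64([(228,4),(413,6),(397,283),(240,283)])
W=onz('wrist',px,.075,T)[:,:2];L=np.float64([(-75,120),(75,120),(75,-120),(-75,-120)])/1e3
Lc=L-L.mean(0);Wc=W-W.mean(0);a=np.arctan2((Lc[:,0]*Wc[:,1]-Lc[:,1]*Wc[:,0]).sum(),(Lc*Wc).sum())
R=np.array([[np.cos(a),-np.sin(a)],[np.sin(a),np.cos(a)]]);c=W.mean(0)
print('yaw',np.degrees(a),'c',c,'resid mm',((W-(Lc@R.T+c))*1e3).round(1).tolist())
print('dial axis',c+R@[.005,-.055],'hopper',c+R@[.022,.068])
loc=lambda uv,z:((onz('wrist',uv,z,T)[:,:2]-c)@R*1e3).round(1)
print('lid',loc([(352,59)],.12),'block',loc([(249,82)],.09),'bar top ends',loc([(330,197),(322,257)],.121))
# white skirt ring
g=cv2.cvtColor(im,cv2.COLOR_BGR2HSV);m=cv2.inRange(g,(0,0,165),(180,60,255));m2=np.zeros_like(m);m2[170:270,275:375]=m[170:270,275:375]
ys,xs=np.nonzero(m2);e=cv2.fitEllipse(np.c_[xs,ys].astype(np.float32));print(e,loc([e[0]],.08))
cr=im[170:270,265:385].astype(float);cr=np.clip(cr*2.5,0,255).astype(np.uint8)
cv2.imwrite('pics/d1.png',cv2.resize(cr,None,fx=5,fy=5,interpolation=cv2.INTER_CUBIC))
E
```

```text
yaw -10.232229127346885 c [0.5206269  0.01538452] resid mm [[3.1, -4.6], [-4.7, -3.9], [-0.2, 4.8], [1.7, 3.7]]
dial axis [ 0.51577727 -0.03962894] hopper [0.55435642 0.078395  ]
lid [[20.8 67.8]] block [[-54.4  57.1]] bar top ends [[  7.4 -25.9]
 [  2.  -72.9]]
((323.54248046875, 220.05380249023438), (73.42037963867188, 75.04619598388672), 105.46592712402344) [[  3.9 -53.5]]
```

View pics/d1.png

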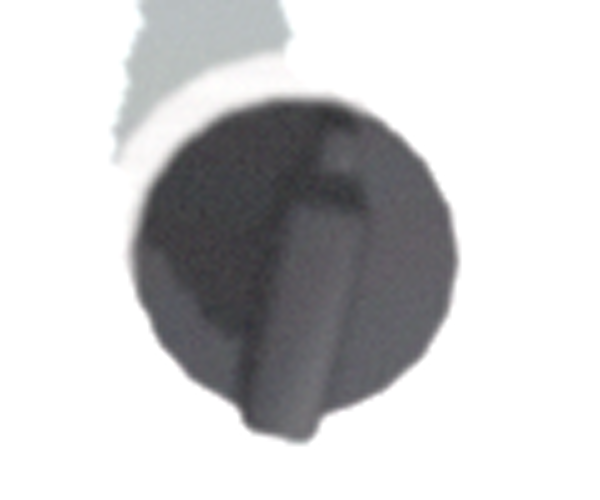

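The crop shows the bar's top face from about (331,211) to (321,256), with the narrow nose at its upper end near (334,199).

```bash
python3 - <<'E'
from h import *
T=np.load('w1T.npy');a=np.radians(-10.23);c=np.array([.52063,.01538])
R=np.array([[np.cos(a),-np.sin(a)],[np.sin(a),np.cos(a)]])
P=lambda x,y:(265+x/5,170+y/5)
W=onz('wrist',[P(290,205),P(245,410),P(360,205),P(318,425),P(325,200),P(282,432)],.121,T)[:,:2]
for i in(0,2,4):
    d=W[i]-W[i+1];print(np.degrees(np.arctan2(d[1],d[0])),np.hypot(*d))
print('mid world',(W[4]+W[5])/2, 'loc',((W[4]+W[5])/2-c)@R)
print('side dial',onz('side',[(306.7,251)],.1), 'side corners',onz('side',[(286.7,190.7),(342.7,198.3),(331.7,278.3),(273.3,272.3)],.075).mean(0))
E
```

```text
68.2335001234136 0.03302358464688758
70.43076307404317 0.03528301026821858
70.40110483853475 0.03722291072796126
mid world [ 0.51550145 -0.03865403] loc [ 0.00454943 -0.05408587]
side dial [[ 0.51489773 -0.04980837  0.1       ]] side corners [0.52194911 0.01252686 0.075     ]
```

```bash
python3 -m handwheel '[{"delta_pos":[0.05,0.26,0],"twist":0.9,"gripper":0},{"delta_pos":[0,0,0],"twist":0.84,"gripper":0},{"delta_pos":[0,0,0.7],"twist":0,"gripper":0},{"delta_pos":[0,0,0.7],"twist":0,"gripper":0},{"delta_pos":[0,0,0.7],"twist":0,"gripper":0},{"delta_pos":[0,0,0.7],"twist":0,"gripper":0},{"delta_pos":[0,0,0.5],"twist":0,"gripper":0},{"delta_pos":[0,0,0.5],"twist":0,"gripper":0},{"delta_pos":[0,0,0.3],"twist":0,"gripper":0},{"delta_pos":[0,0,0.3],"twist":0,"gripper":0},{"delta_pos":[0,0,0.2],"twist":0,"gripper":0},{"delta_pos":[0,0,0],"twist":0,"gripper":0},{"delta_pos":[0,0,0],"twist":0,"gripper":0}]' 30
python3 - <<'E'
from h import *
s=get_state();print(s['time'],s['tcp_pos'],np.degrees(s['tool_rot']),s['contact_force'],s['ft_torque'],s['finger_gap'])
im=get_image('wrist');cv2.imwrite('pics/w2.png',im[:,:,::-1])
E
```

```text
time: 6.2
tcp_pos: [0.5159, -0.0394, 0.1123]
tool_rot: [3.141, -0.0, 1.212]
contact_force: [0.0, -0.2, -1.4]
finger_gap: 0.501
finger_force: 0.0
6.2 [ 0.51589313 -0.03935818  0.11229564] [ 1.79965009e+02 -1.65448585e-02  6.94148472e+01] [ 0.00169217 -0.22991169 -1.42376405] [ 0.00691428  0.01351426 -0.00367592] 0.5012345077324785
```

View pics/w2.png

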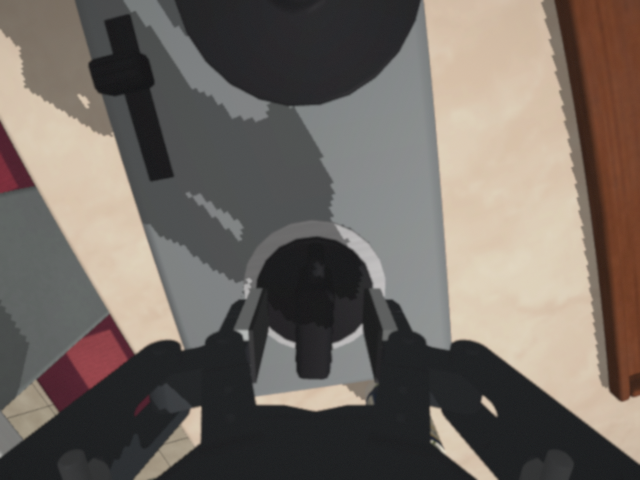

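The bar stands vertical at column ~315, midway between the fingers, so it is aligned. Closing now.

```bash
python3 -m handwheel '[{"delta_pos":[0,0,0],"twist":0,"gripper":-0.5},{"delta_pos":[0,0,0],"twist":0,"gripper":-0.8},{"delta_pos":[0,0,0],"twist":0,"gripper":-1},{"delta_pos":[0,0,0],"twist":0,"gripper":-1},{"delta_pos":[0,0,0],"twist":0,"gripper":-1},{"delta_pos":[0,0,0],"twist":0,"gripper":-1}]' 30
cat > st.py <<'E'
from h import *
s=get_state();print('t %.2f yaw %.2f tz %.3f F %s gap %.3f ff %.1f tcp %s'%(s['time'],np.degrees(s['tool_rot'][2]),s['ft_torque'][2],s['contact_force'].round(1),s['finger_gap'],s['finger_force'],s['tcp_pos'].round(4)))
E
python3 st.py
for i in 1; do python3 -m handwheel '[{"delta_pos":[0,0,0],"twist":-0.5,"gripper":-1},{"delta_pos":[0,0,0],"twist":-0.5,"gripper":-1},{"delta_pos":[0,0,0],"twist":0,"gripper":-1}]' >/dev/null; python3 st.py; done
```

```text
time: 7.0
tcp_pos: [0.5155, -0.0391, 0.1123]
tool_rot: [-3.141, -0.001, 1.211]
contact_force: [-2.2, 0.1, 5.6]
finger_gap: 0.151
finger_force: 29.5
t 7.00 yaw 69.40 tz -0.167 F [-2.2  0.1  5.6] gap 0.151 ff 29.5 tcp [ 0.5155 -0.0391  0.1123]
t 7.38 yaw 75.45 tz -0.037 F [-2.6  0.9  6.6] gap 0.160 ff 29.1 tcp [ 0.5155 -0.0391  0.1123]
```

```bash

python3 -m handwheel '[{"delta_pos":[0,0,0],"twist":-0.5,"gripper":-1},{"delta_pos":[0,0,0],"twist":0,"gripper":-1}]' >/dev/null; python3 st.py
python3 -m handwheel '[{"delta_pos":[0,0,0],"twist":-0.5,"gripper":-1},{"delta_pos":[0,0,0],"twist":0,"gripper":-1}]' >/dev/null; python3 st.py
python3 -m handwheel '[{"delta_pos":[0,0,0],"twist":-0.5,"gripper":-1},{"delta_pos":[0,0,0],"twist":0,"gripper":-1}]' >/dev/null; python3 st.py
python3 -m handwheel '[{"delta_pos":[0,0,0],"twist":-0.5,"gripper":-1},{"delta_pos":[0,0,0],"twist":0,"gripper":-1}]' >/dev/null; python3 st.py
python3 -m handwheel '[{"delta_pos":[0,0,0],"twist":-0.5,"gripper":-1},{"delta_pos":[0,0,0],"twist":0,"gripper":-1}]' >/dev/null; python3 st.py
python3 -m handwheel '[{"delta_pos":[0,0,0],"twist":-0.5,"gripper":-1},{"delta_pos":[0,0,0],"twist":0,"gripper":-1}]' >/dev/null; python3 st.py
python3 -m handwheel '[{"delta_pos":[0,0,0],"twist":-0.5,"gripper":-1},{"delta_pos":[0,0,0],"twist":0,"gripper":-1}]' >/dev/null; python3 st.py
python3 -m handwheel '[{"delta_pos":[0,0,0],"twist":-0.3,"gripper":-1},{"delta_pos":[0,0,0],"twist":0,"gripper":-1}]' >/dev/null; python3 st.py
```

```text
t 7.62 yaw 78.47 tz 0.065 F [-2.2  1.   4.9] gap 0.153 ff 29.5 tcp [ 0.5154 -0.0392  0.1123]
t 7.88 yaw 81.49 tz 0.100 F [-2.2  1.3  5.5] gap 0.157 ff 29.4 tcp [ 0.5154 -0.0392  0.1123]
t 8.12 yaw 84.51 tz 0.227 F [-2.  -0.2  5.6] gap 0.160 ff 29.5 tcp [ 0.5154 -0.0392  0.1123]
t 8.38 yaw 87.44 tz -0.040 F [-3.   0.5  5.6] gap 0.153 ff 29.5 tcp [ 0.5153 -0.0392  0.1123]
t 8.62 yaw 90.41 tz -0.168 F [-2.9  0.9  5.7] gap 0.160 ff 29.6 tcp [ 0.5153 -0.0393  0.1123]
t 8.88 yaw 93.44 tz -0.082 F [-3.   0.6  5.9] gap 0.159 ff 29.5 tcp [ 0.5153 -0.0392  0.1123]
t 9.12 yaw 96.46 tz -0.011 F [-2.8 -0.1  4.9] gap 0.156 ff 29.5 tcp [ 0.5153 -0.0392  0.1123]
t 9.38 yaw 98.27 tz 0.024 F [-3.2  0.8  6.6] gap 0.161 ff 29.5 tcp [ 0.5153 -0.0392  0.1123]
```

```bash

python3 -m handwheel '[{"delta_pos":[0,0,0],"twist":-0.3,"gripper":-1},{"delta_pos":[0,0,0],"twist":0,"gripper":-1}]' >/dev/null; python3 st.py
python3 -m handwheel '[{"delta_pos":[0,0,0],"twist":-0.2,"gripper":-1},{"delta_pos":[0,0,0],"twist":0,"gripper":-1}]' >/dev/null; python3 st.py
python3 -m handwheel '[{"delta_pos":[0,0,0],"twist":-0.2,"gripper":-1},{"delta_pos":[0,0,0],"twist":0,"gripper":-1}]' >/dev/null; python3 st.py
python3 -m handwheel '[{"delta_pos":[0,0,0],"twist":-0.2,"gripper":-1},{"delta_pos":[0,0,0],"twist":0,"gripper":-1}]' >/dev/null; python3 st.py
```

```text
t 9.62 yaw 100.08 tz 0.156 F [-1.9 -0.2  5.3] gap 0.160 ff 29.5 tcp [ 0.5153 -0.0392  0.1123]
t 9.88 yaw 101.29 tz 0.196 F [-3.2  0.8  4.5] gap 0.157 ff 29.5 tcp [ 0.5153 -0.0392  0.1123]
t 10.12 yaw 102.49 tz 0.228 F [-3.1  0.8  5.4] gap 0.162 ff 29.6 tcp [ 0.5153 -0.0393  0.1123]
t 10.38 yaw 103.70 tz 0.279 F [-3.   0.1  6. ] gap 0.159 ff 29.6 tcp [ 0.5153 -0.0393  0.1123]
```

```bash

python3 -m handwheel '[{"delta_pos":[0,0,0],"twist":-0.15,"gripper":-1},{"delta_pos":[0,0,0],"twist":0,"gripper":-1}]' >/dev/null; python3 st.py
python3 -m handwheel '[{"delta_pos":[0,0,0],"twist":-0.1,"gripper":-1},{"delta_pos":[0,0,0],"twist":0,"gripper":-1}]' >/dev/null; python3 st.py
```

```text
t 10.62 yaw 104.60 tz 0.250 F [-1.5  0.2  7. ] gap 0.161 ff 29.5 tcp [ 0.5153 -0.0393  0.1123]
t 10.88 yaw 105.15 tz 0.048 F [-1.8 -0.5  7. ] gap 0.157 ff 29.6 tcp [ 0.5153 -0.0392  0.1123]
```

```bash

python3 -m handwheel '[{"delta_pos":[0,0,0],"twist":-0.12,"gripper":-1},{"delta_pos":[0,0,0],"twist":0,"gripper":-1}]' >/dev/null; python3 st.py
python3 -m handwheel '[{"delta_pos":[0,0,0],"twist":-0.1,"gripper":-1},{"delta_pos":[0,0,0],"twist":0,"gripper":-1},{"delta_pos":[0,0,0],"twist":0,"gripper":-1}]' >/dev/null; python3 st.py
```

```text
t 11.12 yaw 105.82 tz -0.235 F [-2.1  0.8  6.6] gap 0.158 ff 29.9 tcp [ 0.5153 -0.0392  0.1123]
t 11.50 yaw 106.37 tz -0.467 F [-3.1  1.8  6.3] gap 0.157 ff 31.2 tcp [ 0.5152 -0.0391  0.1123]
```

The stop is felt at yaw ≈ 105.3°, with the torque reversing. Now I'll turn clockwise and count clicks.

```bash

python3 -m handwheel '[{"delta_pos":[0,0,0],"twist":0.6,"gripper":-1},{"delta_pos":[0,0,0],"twist":0.6,"gripper":-1},{"delta_pos":[0,0,0],"twist":0.6,"gripper":-1},{"delta_pos":[0,0,0],"twist":0.6,"gripper":-1},{"delta_pos":[0,0,0],"twist":0.6,"gripper":-1},{"delta_pos":[0,0,0],"twist":0,"gripper":-1}]' >/dev/null; python3 st.py
python3 -m handwheel '[{"delta_pos":[0,0,0],"twist":0.6,"gripper":-1},{"delta_pos":[0,0,0],"twist":0.6,"gripper":-1},{"delta_pos":[0,0,0],"twist":0.6,"gripper":-1},{"delta_pos":[0,0,0],"twist":0.6,"gripper":-1},{"delta_pos":[0,0,0],"twist":0.6,"gripper":-1},{"delta_pos":[0,0,0],"twist":0,"gripper":-1}]' >/dev/null; python3 st.py
python3 -m handwheel '[{"delta_pos":[0,0,0],"twist":0.5,"gripper":-1},{"delta_pos":[0,0,0],"twist":0,"gripper":-1}]' >/dev/null; python3 st.py
python3 -m handwheel '[{"delta_pos":[0,0,0],"twist":0.5,"gripper":-1},{"delta_pos":[0,0,0],"twist":0,"gripper":-1}]' >/dev/null; python3 st.py
python3 -m handwheel '[{"delta_pos":[0,0,0],"twist":0.5,"gripper":-1},{"delta_pos":[0,0,0],"twist":0,"gripper":-1}]' >/dev/null; python3 st.py
python3 -m handwheel '[{"delta_pos":[0,0,0],"twist":0.5,"gripper":-1},{"delta_pos":[0,0,0],"twist":0,"gripper":-1}]' >/dev/null; python3 st.py
python3 -m handwheel '[{"delta_pos":[0,0,0],"twist":0.5,"gripper":-1},{"delta_pos":[0,0,0],"twist":0,"gripper":-1}]' >/dev/null; python3 st.py
python3 -m handwheel '[{"delta_pos":[0,0,0],"twist":0.5,"gripper":-1},{"delta_pos":[0,0,0],"twist":0,"gripper":-1}]' >/dev/null; python3 st.py
python3 -m handwheel '[{"delta_pos":[0,0,0],"twist":0.5,"gripper":-1},{"delta_pos":[0,0,0],"twist":0,"gripper":-1}]' >/dev/null; python3 st.py
python3 -m handwheel '[{"delta_pos":[0,0,0],"twist":0.5,"gripper":-1},{"delta_pos":[0,0,0],"twist":0,"gripper":-1}]' >/dev/null; python3 st.py

```

```text
t 12.25 yaw 88.38 tz -0.281 F [-1.9  0.   5.4] gap 0.156 ff 29.7 tcp [ 0.5154 -0.0392  0.1123]
t 13.00 yaw 70.38 tz -0.240 F [-3.7  1.4  5.7] gap 0.158 ff 29.7 tcp [ 0.5154 -0.0392  0.1123]
t 13.25 yaw 67.46 tz 0.127 F [-3.1  0.   5.8] gap 0.163 ff 29.5 tcp [ 0.5155 -0.0393  0.1123]
t 13.50 yaw 64.47 tz 0.159 F [-3.1 -0.2  6. ] gap 0.161 ff 29.5 tcp [ 0.5155 -0.0392  0.1123]
t 13.75 yaw 61.46 tz 0.012 F [-2.6  0.9  6.6] gap 0.160 ff 29.6 tcp [ 0.5155 -0.0393  0.1123]
t 14.00 yaw 58.43 tz -0.062 F [-2.9 -0.2  6. ] gap 0.160 ff 29.6 tcp [ 0.5156 -0.0393  0.1123]
t 14.25 yaw 55.41 tz -0.133 F [-4.2  0.9  5.5] gap 0.159 ff 29.6 tcp [ 0.5155 -0.0393  0.1123]
t 14.50 yaw 52.39 tz -0.242 F [-3.8  0.3  5.3] gap 0.157 ff 29.7 tcp [ 0.5155 -0.0393  0.1123]
t 14.75 yaw 49.36 tz -0.288 F [-3.   1.7  6.1] gap 0.159 ff 30.1 tcp [ 0.5155 -0.0393  0.1123]
t 15.00 yaw 46.47 tz 0.140 F [-2.7  1.3  5.5] gap 0.161 ff 29.5 tcp [ 0.5156 -0.0394  0.1123]
```

Third click is at ≈47.5°. On to the fourth.

```bash

python3 -m handwheel '[{"delta_pos":[0,0,0],"twist":0.5,"gripper":-1},{"delta_pos":[0,0,0],"twist":0.5,"gripper":-1},{"delta_pos":[0,0,0],"twist":0.5,"gripper":-1},{"delta_pos":[0,0,0],"twist":0.5,"gripper":-1},{"delta_pos":[0,0,0],"twist":0,"gripper":-1}]' >/dev/null; python3 st.py
python3 -m handwheel '[{"delta_pos":[0,0,0],"twist":0.5,"gripper":-1},{"delta_pos":[0,0,0],"twist":0,"gripper":-1}]' >/dev/null; python3 st.py
python3 -m handwheel '[{"delta_pos":[0,0,0],"twist":0.5,"gripper":-1},{"delta_pos":[0,0,0],"twist":0,"gripper":-1}]' >/dev/null; python3 st.py
python3 -m handwheel '[{"delta_pos":[0,0,0],"twist":0.4,"gripper":-1},{"delta_pos":[0,0,0],"twist":0,"gripper":-1}]' >/dev/null; python3 st.py

```

```text
t 15.62 yaw 34.42 tz -0.131 F [-2.3  0.2  5.9] gap 0.155 ff 29.6 tcp [ 0.5156 -0.0394  0.1123]
t 15.88 yaw 31.40 tz -0.184 F [-2.1  0.6  6.2] gap 0.155 ff 29.7 tcp [ 0.5156 -0.0394  0.1123]
t 16.12 yaw 28.38 tz -0.210 F [-2.6  0.7  5.6] gap 0.155 ff 29.8 tcp [ 0.5156 -0.0395  0.1123]
t 16.38 yaw 25.96 tz -0.315 F [-2.5  0.9  6.2] gap 0.159 ff 30.2 tcp [ 0.5156 -0.0395  0.1123]
```

```bash

python3 -m handwheel '[{"delta_pos":[0,0,0],"twist":0.25,"gripper":-1},{"delta_pos":[0,0,0],"twist":0,"gripper":-1}]' >/dev/null; python3 st.py

```

```text
t 16.62 yaw 24.50 tz -0.163 F [-2.8  0.4  6.6] gap 0.162 ff 29.7 tcp [ 0.5156 -0.0394  0.1123]
```

Now sitting close to the bottom of the fourth click. I'll release slowly, lift, and check.

```bash
python3 -m handwheel '[{"delta_pos":[0,0,0],"twist":0,"gripper":-0.5},{"delta_pos":[0,0,0],"twist":0,"gripper":-0.2},{"delta_pos":[0,0,0],"twist":0,"gripper":0},{"delta_pos":[0,0,0],"twist":0,"gripper":0},{"delta_pos":[0,0,0],"twist":0,"gripper":0},{"delta_pos":[0,0,-0.3],"twist":0,"gripper":0},{"delta_pos":[0,0,-0.7],"twist":0,"gripper":0},{"delta_pos":[0,0,-0.9],"twist":0,"gripper":0},{"delta_pos":[0,0,-0.9],"twist":0,"gripper":0},{"delta_pos":[0,0,-0.9],"twist":0,"gripper":0},{"delta_pos":[0,0,-0.9],"twist":0,"gripper":0},{"delta_pos":[0,0,0],"twist":-1,"gripper":-1},{"delta_pos":[0,0,0],"twist":-1,"gripper":-1},{"delta_pos":[0,0,0],"twist":-1,"gripper":-1},{"delta_pos":[0,0,0],"twist":-1,"gripper":-1},{"delta_pos":[0,0,0],"twist":-1,"gripper":-1},{"delta_pos":[0,0,0],"twist":-1,"gripper":-1},{"delta_pos":[0,0,0],"twist":-1,"gripper":-1},{"delta_pos":[0,0,0],"twist":-1,"gripper":-1},{"delta_pos":[0,0,0],"twist":-1,"gripper":-1}]'
python3 -m handwheel '[{"delta_pos":[0,0,0],"twist":-0.3,"gripper":-1},{"delta_pos":[0,0,0],"twist":0,"gripper":-1},{"delta_pos":[0,0,0],"twist":0,"gripper":-1}]'
python3 - <<'E'
from h import *
s=get_state()
im=get_image('wrist');cv2.imwrite('pics/w3.png',im[:,:,::-1]);np.save('w3T.npy',tcpT(s))
E
```

```text
time: 19.12
tcp_pos: [0.5156, -0.0395, 0.2506]
tool_rot: [3.141, -0.0, 1.374]
contact_force: [-1.2, -0.2, 0.4]
finger_gap: -0.001
finger_force: 0.0
time: 19.5
tcp_pos: [0.5156, -0.0394, 0.2501]
tool_rot: [3.141, -0.0, 1.401]
contact_force: [-0.2, 0.3, 0.1]
finger_gap: 0.001
finger_force: 0.0
```

View pics/w3.png

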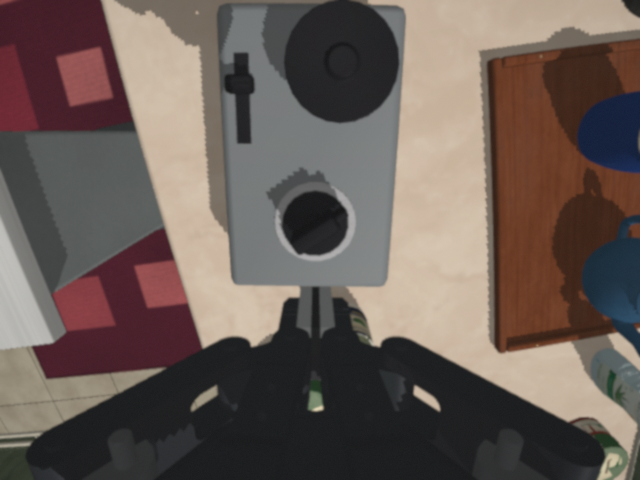

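The dial bar now runs from (288,245) to its nose at (347,208), and everything stands clear. The catch block is at about (240,84). Measuring it.

```bash
python3 - <<'E'
from h import *
T=np.load('w3T.npy');im=cv2.imread('pics/w3.png')
g=cv2.cvtColor(im,cv2.COLOR_BGR2GRAY)[60:112,215:265]
m=(g<60)
print('rows width',[(60+i,int(r.sum())) for i,r in enumerate(m)][::2]);
ys,xs=np.nonzero(m); 
wide=[i for i,r in enumerate(m) if r.sum()>19];sel=m[wide];xx=np.nonzero(sel.any(0))[0]
r0,r1=60+min(wide),60+max(wide);c0,c1=215+xx.min(),215+xx.max();print(r0,r1,c0,c1)
u=((c0+c1)/2,(r0+r1)/2)
a=np.radians(-9.8);R=np.array([[np.cos(a),-np.sin(a)],[np.sin(a),np.cos(a)]])
W=onz('wrist',[u,(u[0],r0),(u[0],r1)],.088,T);print(W)
cor=onz('wrist',[(220,6),(405,8),(386,284),(232,284)],.075,T).mean(0)[:2];print('centre',cor)
print('block loc',(W[:,:2]-cor)@R)
tgt=W[0,:2]+R@[-.004,.007+.011+.008];s=get_state();print('tgt',tgt,'delta tool units',(T[:3,:3].T@np.r_[tgt-s['tcp_pos'][:2],0])/.03, 'yaw',np.degrees(s['tool_rot'][2]))
d=onz('wrist',[(288,245),(347,208)],.115,T);d=d[1]-d[0];print(np.degrees(np.arctan2(d[1],d[0])))
E
```

```text
rows width [(60, 13), (62, 14), (64, 14), (66, 14), (68, 14), (70, 14), (72, 15), (74, 24), (76, 28), (78, 29), (80, 30), (82, 30), (84, 30), (86, 30), (88, 29), (90, 28), (92, 24), (94, 15), (96, 13), (98, 13), (100, 13), (102, 13), (104, 13), (106, 13), (108, 12), (110, 12)]
74 92 224 253
[[0.47617963 0.08214944 0.088     ]
 [0.47759789 0.08848105 0.088     ]
 [0.47474183 0.07575489 0.088     ]]
centre [0.52068313 0.01549534]
block loc [[-0.05519927  0.05810656]
 [-0.0548794   0.06458718]
 [-0.05552767  0.05156059]]
tgt [0.47666344 0.10845089] delta tool units [ 4.63527247e+00 -2.11152999e+00 -1.81548853e-04] yaw 80.29540015231343
23.354940340886255
```

```bash
python3 -m handwheel '[{"delta_pos":[0.77,-0.35,0],"twist":0,"gripper":-1},{"delta_pos":[0.77,-0.35,0],"twist":0,"gripper":-1},{"delta_pos":[0.77,-0.35,0],"twist":0,"gripper":-1},{"delta_pos":[0.77,-0.35,0],"twist":0,"gripper":-1},{"delta_pos":[0.77,-0.35,0],"twist":0,"gripper":-1},{"delta_pos":[0.77,-0.35,0],"twist":0,"gripper":-1},{"delta_pos":[0,0,0.7],"twist":0,"gripper":-1},{"delta_pos":[0,0,0.7],"twist":0,"gripper":-1},{"delta_pos":[0,0,0.7],"twist":0,"gripper":-1},{"delta_pos":[0,0,0.7],"twist":0,"gripper":-1},{"delta_pos":[0,0,0.5],"twist":0,"gripper":-1},{"delta_pos":[0,0,0.4],"twist":0,"gripper":-1},{"delta_pos":[0,0,0],"twist":0,"gripper":-1}]'; python3 st.py
python3 -m handwheel '[{"delta_pos":[0,0,0.3],"twist":0,"gripper":-1},{"delta_pos":[0,0,0.3],"twist":0,"gripper":-1},{"delta_pos":[0,0,0.3],"twist":0,"gripper":-1},{"delta_pos":[0,0,0.3],"twist":0,"gripper":-1},{"delta_pos":[0,0,0.1],"twist":0,"gripper":-1},{"delta_pos":[0,0,0],"twist":0,"gripper":-1},{"delta_pos":[0,0,0],"twist":0,"gripper":-1}]'; python3 - <<'E'
from h import *
cv2.imwrite('pics/w4.png',get_image('wrist')[:,:,::-1])
E
```

```text
time: 21.18
tcp_pos: [0.4765, 0.1077, 0.1384]
tool_rot: [-3.141, 0.001, 1.402]
contact_force: [0.4, -0.3, 0.4]
finger_gap: 0.001
finger_force: 0.0
t 21.18 yaw 80.32 tz 0.033 F [ 0.4 -0.3  0.4] gap 0.001 ff 0.0 tcp [0.4765 0.1077 0.1384]
time: 22.05
tcp_pos: [0.477, 0.1079, 0.1002]
tool_rot: [3.141, -0.0, 1.402]
contact_force: [0.2, 0.1, 0.4]
finger_gap: 0.004
finger_force: 0.0
```

View pics/w4.png

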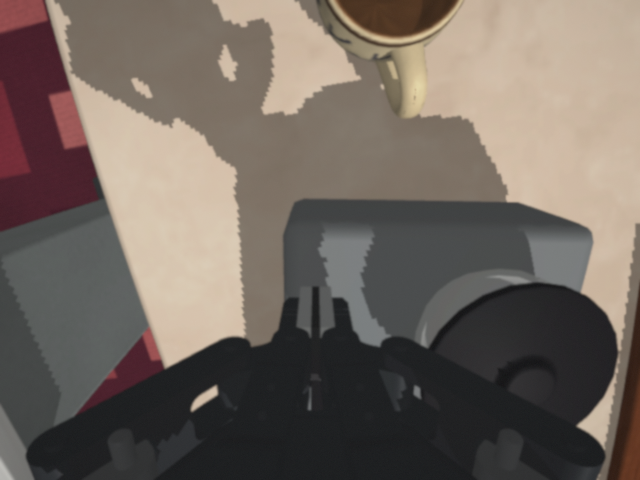

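The fingers (pads at ~(315,300)) are down on the deck beside the hopper with no contact, behind the catch. Pushing toward the dial end.

```bash
python3 -m handwheel '[{"delta_pos":[-0.1,0,0],"twist":0,"gripper":-1},{"delta_pos":[-0.1,0,0],"twist":0,"gripper":-1},{"delta_pos":[-0.05,0,0],"twist":0,"gripper":-1},{"delta_pos":[-0.05,0,0],"twist":0,"gripper":-1},{"delta_pos":[-0.05,0,0],"twist":0,"gripper":-1},{"delta_pos":[-0.05,0,0],"twist":0,"gripper":-1},{"delta_pos":[-0.05,0,0],"twist":0,"gripper":-1},{"delta_pos":[-0.05,0,0],"twist":0,"gripper":-1}]' >/dev/null; python3 st.py
python3 -m handwheel '[{"delta_pos":[-0.05,0,0],"twist":0,"gripper":-1},{"delta_pos":[-0.05,0,0],"twist":0,"gripper":-1},{"delta_pos":[-0.05,0,0],"twist":0,"gripper":-1},{"delta_pos":[-0.05,0,0],"twist":0,"gripper":-1},{"delta_pos":[-0.05,0,0],"twist":0,"gripper":-1},{"delta_pos":[-0.05,0,0],"twist":0,"gripper":-1},{"delta_pos":[-0.05,0,0],"twist":0,"gripper":-1}]' >/dev/null; python3 st.py
```

```text
t 23.10 yaw 80.34 tz -0.025 F [-1.   0.7  1.4] gap 0.000 ff 0.8 tcp [0.4742 0.0931 0.1   ]
t 23.98 yaw 80.34 tz 0.005 F [-0.4  1.2  0.3] gap -0.004 ff 0.8 tcp [0.4724 0.0826 0.1   ]
```

```bash

S='python3 st.py'
python3 -m handwheel '[{"delta_pos":[-0.03,0,0],"twist":0,"gripper":-1},{"delta_pos":[-0.03,0,0],"twist":0,"gripper":-1},{"delta_pos":[-0.03,0,0],"twist":0,"gripper":-1}]' >/dev/null; $S
python3 -m handwheel '[{"delta_pos":[-0.03,0,0],"twist":0,"gripper":-1},{"delta_pos":[-0.03,0,0],"twist":0,"gripper":-1}]' >/dev/null; $S
python3 -m handwheel '[{"delta_pos":[-0.02,0,0],"twist":0,"gripper":-1},{"delta_pos":[-0.02,0,0],"twist":0,"gripper":-1}]' >/dev/null; $S
python3 -m handwheel '[{"delta_pos":[-0.02,0,0],"twist":0,"gripper":-1},{"delta_pos":[-0.02,0,0],"twist":0,"gripper":-1}]' >/dev/null; $S
```

```text
t 24.35 yaw 80.34 tz -0.003 F [-1.2  2.1  0.3] gap 0.002 ff 0.8 tcp [0.472  0.0801 0.1   ]
t 24.60 yaw 80.34 tz -0.010 F [-1.1  1.6 -0.2] gap 0.003 ff 0.8 tcp [0.4717 0.0783 0.1   ]
t 24.85 yaw 80.34 tz -0.034 F [-0.7  2.3 -0.2] gap -0.003 ff 0.8 tcp [0.4715 0.0771 0.1   ]
t 25.10 yaw 80.34 tz -0.019 F [0.  1.8 0.1] gap -0.003 ff 0.8 tcp [0.4713 0.0759 0.1   ]
```

```bash

S='python3 st.py'
python3 -m handwheel '[{"delta_pos":[-0.02,0,0],"twist":0,"gripper":-1}]' >/dev/null; $S
python3 -m handwheel '[{"delta_pos":[-0.02,0,0],"twist":0,"gripper":-1}]' >/dev/null; $S
python3 -m handwheel '[{"delta_pos":[-0.02,0,0],"twist":0,"gripper":-1}]' >/dev/null; $S
python3 -m handwheel '[{"delta_pos":[-0.02,0,0],"twist":0,"gripper":-1}]' >/dev/null; $S
```

```text
t 25.23 yaw 80.34 tz 0.006 F [-0.2  2.7  0.7] gap -0.002 ff 0.8 tcp [0.4712 0.0753 0.1   ]
t 25.35 yaw 80.35 tz -0.028 F [-1.2  3.9 -0.1] gap -0.002 ff 2.0 tcp [0.4712 0.0752 0.1   ]
t 25.48 yaw 80.37 tz -0.110 F [-0.7  4.9 -0.7] gap 0.002 ff 3.0 tcp [0.4712 0.0751 0.1   ]
t 25.60 yaw 80.39 tz -0.029 F [ 0.2  8.  -1.3] gap -0.000 ff 3.7 tcp [0.4712 0.0751 0.1001]
```

It is against the hard stop at 8 N. Holding briefly, backing off, lifting and looking.

```bash
python3 -m handwheel '[{"delta_pos":[0,0,0],"twist":0,"gripper":-1},{"delta_pos":[0.1,0,0],"twist":0,"gripper":-1},{"delta_pos":[0.2,0,0],"twist":0,"gripper":-1},{"delta_pos":[0,0,-0.4],"twist":0,"gripper":-1},{"delta_pos":[0,0,-0.7],"twist":0,"gripper":-1},{"delta_pos":[0,0,-0.9],"twist":0,"gripper":-1},{"delta_pos":[0,0,-0.9],"twist":0,"gripper":-1},{"delta_pos":[0,0,-0.9],"twist":0,"gripper":-1},{"delta_pos":[0,0,-0.9],"twist":0,"gripper":-1},{"delta_pos":[-0.8,0,-0.3],"twist":0,"gripper":-1},{"delta_pos":[-0.8,0,0],"twist":0,"gripper":-1},{"delta_pos":[-0.8,0,0],"twist":0,"gripper":-1},{"delta_pos":[-0.8,0,0],"twist":0,"gripper":-1},{"delta_pos":[0,0,0],"twist":0,"gripper":-1},{"delta_pos":[0,0,0],"twist":0,"gripper":-1}]'
python3 - <<'E'
from h import *
s=get_state();T=tcpT(s);np.save('w5T.npy',T)
cv2.imwrite('pics/w5.png',get_image('wrist')[:,:,::-1])
E
```

```text
time: 27.48
tcp_pos: [0.456, -0.0124, 0.2498]
tool_rot: [-3.141, -0.0, 1.402]
contact_force: [-0.5, -0.5, -0.1]
finger_gap: 0.001
finger_force: 0.0
```

View pics/w5.png

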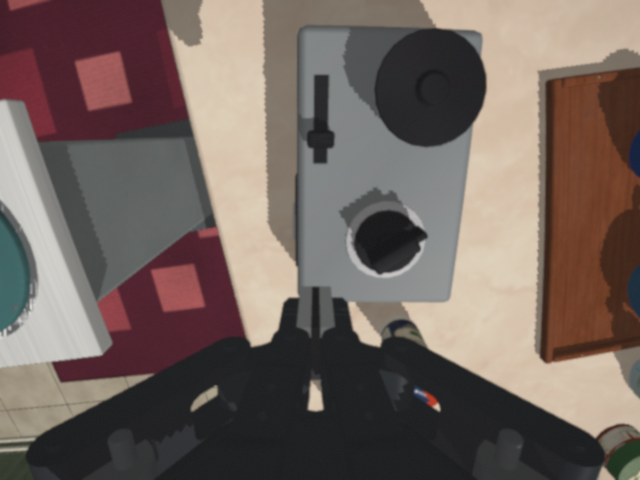

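The catch block has moved to (320,138), nearer the dial. The bar is still at about 30°, with the nose at (425,235). A quick numeric check.

```bash
python3 - <<'E'
from h import *
T=np.load('w5T.npy');a=np.radians(-9.8);R=np.array([[np.cos(a),-np.sin(a)],[np.sin(a),np.cos(a)]])
c=np.array([.52068,.0155])
print('block',(onz('wrist',[(320,138.5)],.088,T)[:,:2]-c)@R)
d=onz('wrist',[(362,265),(420,234)],.115,T);d=d[1]-d[0];print('bar',np.degrees(np.arctan2(d[1],d[0])))
E
```

```text
block [[-0.05566288  0.0330222 ]]
bar 20.5662661120631
```

```bash
python3 -c "
from bench import *
print(close_job())"
```

```text
the job is handed in; nothing more can be done
None
```

I handed the job in, with no verdict shown. The dial was turned to its fine stop and released in the fourth click, and the catch was pushed onto its hard stop with about 8 N. The jars and cup were not touched.

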